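Close the pastry case's flap with the hook pole

TASK

Pick up the hook pole from the wooden board, put its bent tip through the ring eye of the warm pastry case's raised glass flap and, with the hook kept in the eye, swing the flap fully shut, letting it down slowly all the way because its sprung hinge would snap it shut. Then unhook and lay the pole flat back on the board, and let go. The case is hot, so the gripper and arm must not touch it or its flap; leave the cake server, the jar and the cup where they are.

Things in the scene. Friction and masses are not known exactly. Their poses are not given: they have to be found in the camera images.
- case: Warm pastry case, fixed: aluminium base, glass front and sides, aluminium back housing; 260 mm wide (y), 200 deep (x), 165 high. Left or right on the counter, yaw varies. Origin on the counter, on its mid-plane, 35 mm behind the front wall's outer face; x points from front to back (away from the robot), y left along the hinge, z up. The flap is the lid of its front part
- flap_hinge (a point): The middle of the flap's hinge line, on the case at (100, 0, 170) mm of the case frame; axes as the case. The hinge line runs along the case's y
- flap (a joint): Flap angle, rad: 0 shut and level (a stop), pi/2 upright, 2.1 farthest back. Starts near 1.85, leaning back, and stays there; below about 1.7 spring and weight (0.2 kg) make it fall shut at 2 to 3 rad/s unless held; about 0.5 rad/s is slow, over 1.5 on the way down is a snap. About 1 N at the eye moves or holds it. Glass in a metal rim, 250 mm wide, 135 mm from hinge to free edge, 8 mm thick
- flap_eye (a point): Centre of the steel ring eye on the middle of the flap's free edge: 44 mm outside, 31 mm clear opening, 6 mm wire. Its hole runs along the case's y, so the tip enters sideways and can turn in it. At flap angle a it lies 163*cos(a) mm in front of the hinge (case -x) and 163*sin(a) mm above it; shut, it is 28 mm beyond the flap's edge, 170 mm up. Axes turn with the flap
- pole: Hook pole, loose, 0.08 kg: wooden handle 110 x 20 mm, 24 high (x -60 to 50), then an 8 mm rod along +x to x = 130 mm, bent square into a 45 mm tip along +y; rod and tip at z = 12 mm. Origin under the handle's centreline, on its underside; z up as it lies. It lies on the board, hook away from the robot, tip to the left. Grasp it from above across the handle
- pole_pin (a point): The middle of the pole's bent tip, at (130, 22.5, 12) mm of the pole frame; axes as the pole. The tip runs 22.5 mm to either side of it along y
- board: Plain wooden board fixed on the counter, 250 mm (x) by 230 mm (y), 12 mm thick; origin at the centre of its underside, top at z = 12 mm. Stands on the other side from the case, its yaw varies. The pole and the cake server lie on it side by side, about 110 mm apart, either way round
- server: Cake server (flat spatula) 190 mm long, lying on the board beside the pole, handle towards the robot; origin at the middle of its underside. A bystander
- jar: Jar of dark red jam with metal cap, 66 mm across, 100 mm high, standing at the left of the counter; origin under its centre. A bystander
- cup: White cup 76 mm across, 85 mm high, standing at the right of the counter; origin under its centre. A bystander

How it is judged (in metres and radians):
On the way, in this order (a step that is already met when the one before it is completed fails the run):
1. the pole's tip is through the ring eye while the flap still stands open (middle of the tip within 24 mm of the eye's centre, flap above 1.4 rad) (distance between pole_pin and flap_eye below 0.024 m and value of joint flap above 1.4 rad), for 0.1 s.
2. half way down the tip is still in the eye (distance between pole_pin and flap_eye below 0.026 m and value of joint flap between 0.4 and 0.9 rad), for 0.1 s.
3. the flap is shut with the tip still in the eye (distance between pole_pin and flap_eye below 0.026 m and value of joint flap below 0.04 rad), for 0.1 s.
At the end, for the whole second after the job is handed in: The flap is shut (within 0.04 rad of its stop) and the pole lies at rest flat on the board, handle's middle over the board and underside on it (within 6 mm), its own z axis upright within 0.15 rad, let go (value of joint flap below 0.04 rad and z of pole in the frame of board between 0.006 and 0.018 m and angle between pole's own z axis and vertical below 0.15 rad and x of pole in the frame of board between -0.125 and 0.125 m and y of pole in the frame of board between -0.115 and 0.115 m and linear speed of pole below 0.02 m/s); the robot touches nothing.
It fails at once if on its way down (below 1.5 rad) the flap falls or is swung shut faster than 1.5 rad/s (velocity of joint flap below -1.5 rad/s and value of joint flap below 1.5 rad).
It fails at once if the gripper or arm touches the case or its flap (over 1 N) (contact force between any of the fingers, the arm and case above 1 N).
It fails at once if the cake server, jar or cup is moved by more than 30 mm (distance of any of server, jar, cup from where it was at the start of the episode above 0.03 m).
It also fails if it takes over 70 s, if anything falls off the work surface, if the arm or the gripper's body presses on something with over 40 N, if the wrist force passes 120 N, or if a joint passes its speed limit or range.

ROBOT

A 6-joint arm with a two-finger parallel gripper is mounted at the origin on the work surface. World frame = base frame: x ahead of the robot, y to its left, z up, the work surface at z = 0. Lengths are in mm, angles in degrees, forces in N, time in s.
With the tool pointing down it reaches from about 325 to 925 mm from the base axis. Payload 3.1 kg.
Tool frame: the origin (TCP) lies on the mounting face of the last link; the fingertips stand 173 mm ahead of it and the grasp point (between the pads) lies 155 mm ahead of it; z points along the fingers, y is the line along which they close (so a half turn about z gives the same grasp; the last joint's range is limited). The gripper opens to 85 mm and grips with 20 to 120 N. Pads are 22 mm wide; open, the fingers measure 114 mm over their backs; the gripper's body (76 mm by 85 mm) begins 54 mm behind the grasp point. The pads swing forward as they close: fully open they stand 13 mm farther back than shut.
Start: joints at [69.488, 12.427, 92.441, -0, 75.132, -6.429], TCP at [152.063, 606.232, 404.7] pointing down, gripper open.
Joint ranges: [-157.48, 157.48], [-44.54, 120.13], [17.64, 146.25], [-64.5, 244.5], [7.68, 150.69], [-147.95, 147.95]. Speed limits (degrees/s): [159.86, 159.86, 180, 180, 180, 180].

INTERFACE

Orientations are given as [roll, pitch, yaw] about the fixed x, y, z axes, in that order (R = Rz(yaw) Ry(pitch) Rx(roll)).
In Python, from station import ctrl, fingers, cams, models, status gives the robot as it stands. Calls block until the motion is done:
- ctrl.goto(position, orientation): joint-space move of the TCP to a pose.
- ctrl.move_l(position, attitude=None, speed=150): straight line of the TCP; attitude=None keeps the orientation; speed is the mean speed in mm/s.
- ctrl.move_j(angles): joint-space move.
- fingers.grip(opening, squeeze=None): finger opening in mm; squeeze is the grip in N (None keeps the last); returns when the fingers have stopped.
- ctrl.wait(seconds).
- ctrl.solve_ik(position, orientation): joint angles nearest the present ones, or None.
- cams.get_image(name): name is "side" or "top"; returns (picture, depth): 420x560x3 uint8, red, green, blue; 420x560 float32, mm along the optical axis (not along the pixel's ray), 0 where there is no reading.
- cams.get_calibration(name): a dict with "fx", "fy", "cx", "cy" (pixels), "R" (3x3) and "t" (3): a world point X has camera coordinates R X + t. Camera axes: x right, y down, z forward; pixel columns grow to the right and rows downward; lengths in mm; the calibration is good to about 2 mm. A picture is of the moment at which its call begins. get_calibration takes no time and is no camera call.
A pose or a line that the arm cannot do raises ctrl.Unreachable and nothing moves.
- ctrl.sign_off(): hands the job in; it is judged then, once.
Trained networks look in the newest picture that a camera, given by its name, has taken for a name from the list of things; names that differ only in an ending like _2 or _b are one class to them, and where a whole thing is asked for, a point or a joint stands for the part that bears it (a point fixed in the world has none). Each returns a list of dicts, best first, with "score" (0 to 1); they miss things now and then, are a little off and sometimes report something else, mostly with a low value. They report only what shows in the picture. A call takes as long as a camera call.
- models.look_for(camera, label): "point" ([column, row] in pixels, amid what is visible of it).
- models.trace(camera, label): "region" (420x560 bool, what is visible of it) and "point" ([column, row] in pixels, amid what is visible of it).
- models.pinpoint(camera, label): "point" ([column, row] in pixels: a listed point, or the origin of a listed thing).
Readings, each from a call of its own:
- status.get_t(): time.
- status.get_joint_pos(): joint angles.
- status.get_qvel(): joint speeds.
- status.get_effort(): joint torques, N m.
- status.get_tcp_pos(): TCP position.
- status.get_ee_rot(): TCP orientation.
- status.get_wrist_force(): force on the tool from outside, world axes, zero at the start.
- status.get_moment(): the same for the moment, N m.
- status.get_grip_width(): finger opening in mm.
- status.get_grip_force(): force on a finger pad.
Only numpy, scipy, OpenCV 4.12 (cv2) and the standard library are available. Lean on these libraries where they do the work, as an engineer would, in place of code of your own. Each camera call takes 0.05 s, during which the arm holds its last target. There are 200 camera calls.

## Working session

There is one attempt and no reset: what is moved stays moved. The work goes in short steps, each a Python script; the robot and the scene stay as the last script left them, time stands still between calls to the robot, and variables do not carry over. Pictures are saved under pics/ and viewed, at most 10 in all, crops included, and the job is handed in when it is done.

```bash
mkdir -p pics; cat > h.py <<'E'
import numpy as np, cv2
from station import ctrl, fingers, cams, models, status
def ray(c,p):
    k=cams.get_calibration(c);R=np.array(k["R"]);t=np.array(k["t"])
    d=R.T@np.array([(p[0]-k["cx"])/k["fx"],(p[1]-k["cy"])/k["fy"],1.]);return -R.T@t,d
def at_z(c,p,z):
    o,d=ray(c,p);return o+d*(z-o[2])/d[2]
def at_depth(c,p,dep):
    o,d=ray(c,p);return o+d*dep
def tri(p1,p2,c1="side",c2="top"):
    A=np.zeros((3,3));b=np.zeros(3)
    rs=[ray(c1,p1),ray(c2,p2)]
    for o,d in rs:
        d=d/np.linalg.norm(d);M=np.eye(3)-np.outer(d,d);A+=M;b+=M@o
    x=np.linalg.solve(A,b)
    return x,[np.linalg.norm(np.cross(x-o,d/np.linalg.norm(d))) for o,d in rs]
def proj(c,X):
    k=cams.get_calibration(c);q=np.array(k["R"])@X+np.array(k["t"]);return [k["fx"]*q[0]/q[2]+k["cx"],k["fy"]*q[1]/q[2]+k["cy"]]
E
python3 - <<'E'
from h import *
np.set_printoptions(precision=1,suppress=True)
for c in("side","top"):
    im,d=cams.get_image(c);cv2.imwrite(f"pics/{c}0.png",im[:,:,::-1]);np.save(f"{c}0.npy",d)
    print(c,"cam at",ray(c,(0,0))[0])
    for n in("case","flap_hinge","flap_eye","pole","pole_pin","board","server","jar","cup"):
        r=models.pinpoint(c,n)
        for q in r[:2]:
            p=q["point"];print(n,round(q["score"],2),np.round(p,1),"z12",at_z(c,p,12),"z24",at_z(c,p,24),"z0",at_z(c,p,0)[:2])
E
```

```text
side cam at [-197.8 -592.5 1135.5]
case 0.84 [244.7 213.5] z12 [612.8 154.4  12. ] z24 [604.1 146.4  24. ] z0 [621.4 162.4]
flap_hinge 0.59 [267.8 168.5] z12 [883.  245.4  12. ] z24 [871.4 236.5  24. ] z0 [894.5 254.4]
flap_eye 0.92 [277.1 129.8] z12 [1144.7  385.2   12. ] z24 [1130.4  374.8   24. ] z0 [1159.   395.7]
pole 0.74 [317.2 247.9] z12 [ 630.8 -163.6   12. ] z24 [ 622.  -168.2   24. ] z0 [ 639.7 -159. ]
pole_pin 0.71 [332.5 219.2] z12 [ 784.6 -136.2   12. ] z24 [ 774.1 -141.1   24. ] z0 [ 795.1 -131.4]
pole_pin 0.18 [335.3 249.2] z12 [ 663.3 -218.9   12. ] z24 [ 654.1 -222.9   24. ] z0 [ 672.5 -214.9]
board 0.71 [336.8 249.8] z12 [ 664.1 -224.6   12. ] z24 [ 654.9 -228.5   24. ] z0 [ 673.3 -220.7]
server 0.77 [346.4 261.1] z12 [ 639.8 -276.7   12. ] z24 [ 630.9 -280.1   24. ] z0 [ 648.8 -273.3]
jar 0.87 [175.3 191.7] z12 [543.6 463.3  12. ] z24 [535.7 452.1  24. ] z0 [551.5 474.6]
cup 0.66 [388.7 335.9] z12 [ 468.4 -514.7   12. ] z24 [ 461.3 -515.6   24. ] z0 [ 475.5 -513.9]
top cam at [ 450.2   13.  1544.6]
case 0.95 [239.4 207.5] z12 [637.3 150.6  12. ] z24 [635.8 149.5  
[... 185 characters left out ...]
8  24. ] z0 [878.4 152. ]
pole 0.53 [327.3 207.2] z12 [ 641.6 -160.1   12. ] z24 [ 640.1 -158.7   24. ] z0 [ 643.1 -161.4]
pole_pin 0.53 [319.4 166.3] z12 [ 788.7 -132.2   12. ] z24 [ 786.1 -131.1   24. ] z0 [ 791.4 -133.4]
board 0.71 [344.3 200.4] z12 [ 666.6 -220.4   12. ] z24 [ 664.9 -218.6   24. ] z0 [ 668.2 -222.3]
server 0.71 [358.7 208.4] z12 [ 638.5 -271.2   12. ] z24 [ 637. -269.   24.] z0 [ 640.  -273.4]
server 0.67 [428.4 251.3] z12 [ 489.8 -513.7   12. ] z24 [ 489.5 -509.5   24. ] z0 [ 490.1 -517.8]
jar 0.89 [143.8 234.3] z12 [539.3 483.1  12. ] z24 [538.6 479.5  24. ] z0 [540.  486.8]
cup 0.95 [426.6 255.4] z12 [ 475.5 -506.9   12. ] z24 [ 475.3 -502.9   24. ] z0 [ 475.7 -511. ]
```

```bash
python3 - <<'E'
from h import *
np.set_printoptions(precision=1,suppress=True)
a=cv2.imread("pics/top0.png")[100:280,180:400];b=cv2.imread("pics/side0.png")[80:300,180:400]
a=cv2.resize(a,None,fx=1.8*.999,fy=1.8,interpolation=cv2.INTER_CUBIC);b=cv2.resize(b,None,fx=1.8,fy=1.8,interpolation=cv2.INTER_CUBIC)
H=max(a.shape[0],b.shape[0]);f=lambda x:cv2.copyMakeBorder(x,0,H-x.shape[0],0,0,cv2.BORDER_CONSTANT)
cv2.imwrite("pics/c0.png",np.hstack([f(a),f(b)]))
for n,p,q in(("hinge",(267.8,168.5),(243.6,171)),("eye",(277.1,129.8),(240.7,141.9)),("case",(244.7,213.5),(239.4,207.5)),("pin",(332.5,219.2),(319.4,166.3)),("pole",(317.2,247.9),(327.3,207.2))):
    print(n,*tri(p,q))
# masks from top depth
d=np.load("top0.npy")
r=models.trace("top","pole")[0];print(r["score"],r["region"].sum())
v,u=np.nonzero(r["region"]);P=np.array([at_depth("top",(x,y),d[y,x]) for x,y in zip(u,v)]);print(np.percentile(P[:,2],[5,50,95]))
w=P[P[:,2]>30];print(len(w));rc=cv2.minAreaRect(w[:,:2].astype(np.float32));print(rc)
np.save("polepts.npy",P)
r=models.trace("top","case")[0];print(r["score"],r["region"].sum())
v,u=np.nonzero(r["region"]);P=np.array([at_depth("top",(x,y),d[y,x]) for x,y in zip(u,v)]);np.save("casepts.npy",P)
for lo,hi in((0,20),(20,60),(100,158),(158,180),(180,340)):
    w=P[(P[:,2]>lo)&(P[:,2]<hi)]
    if len(w)>4: print(lo,hi,len(w),cv2.minAreaRect(w[:,:2].astype(np.float32)))
r=models.trace("top","board")[0];print(r["score"],r["region"].sum())
v,u=np.nonzero(r["region"]);P=np.array([at_z("top",(x,y),12) for x,y in zip(u,v)]);print(cv2.minAreaRect(P[:,:2].astype(np.float32)))
E
```

```text
hinge [734.6 127.4 168.1] [np.float64(2.383537557906331), np.float64(2.383537557906426)]
eye [791.4 125.6 308.9] [np.float64(1.9120576018892348), np.float64(1.9120576018891982)]
case [632.6 159.3  -5.9] [np.float64(9.86605646332943), np.float64(9.866056463329345)]
pin [ 790.5 -133.2    4.9] [np.float64(0.3073027063563324), np.float64(0.30730270635636286)]
pole [ 642.  -160.    -1.2] [np.float64(1.9895451340906596), np.float64(1.9895451340905537)]
0.73 283
[21.2 33.5 40.4]
188
((595.5447387695312, -109.87104797363281), (107.14171600341797, 365.3698425292969), 66.1323013305664)
0.73 5718Traceback (most recent call last):
  File "<stdin>", line 16, in <module>
  File "h.py", line 9, in at_depth
    o,d=ray(c,p);return o+d*dep
        ~~~^^^^^
  File "h.py", line 4, in ray
    k=cams.get_calibration(c);R=np.array(k["R"]);t=np.array(k["t"])
ValueError: time passes only in moves, steps and waits
```

View pics/c0.png

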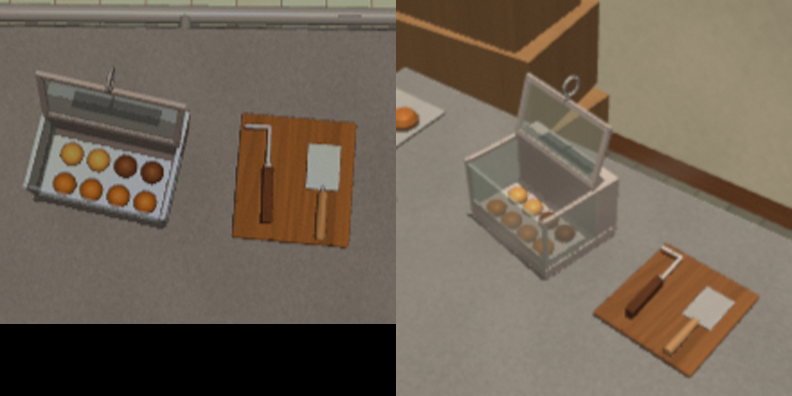

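The top view (left) shows the case on the left, yawed about -15°, with its flap up and the ring at crop (111,78). The pole is on the board's left half, handle around crop (267,195) and tip at the upper left, and the server lies to its right. I'll refine with masks and an enlarged crop.

```bash
sed -i 's/^def ray/_K={c:cams.get_calibration(c) for c in ("side","top")}\ndef ray/; s/k=cams.get_calibration(c)/k=_K[c]/' h.py
python3 - <<'E'
from h import *
np.set_printoptions(precision=1,suppress=True)
a=cv2.imread("pics/top0.png")[130:225,190:290];b=cv2.imread("pics/side0.png")[110:240,215:310]
a=cv2.resize(a,None,fx=4,fy=4,interpolation=cv2.INTER_CUBIC);b=cv2.resize(b,None,fx=4,fy=4,interpolation=cv2.INTER_CUBIC)
H=max(a.shape[0],b.shape[0]);f=lambda x:cv2.copyMakeBorder(x,0,H-x.shape[0],0,0,cv2.BORDER_CONSTANT)
cv2.imwrite("pics/c1.png",np.hstack([f(a),f(b)]))
im=cv2.imread("pics/top0.png")
m=models.trace("top","pole")[0]["region"];np.save("polemask.npy",m)
# dark handle inside mask
g=cv2.cvtColor(im,cv2.COLOR_BGR2GRAY).astype(int);sat=cv2.cvtColor(im,cv2.COLOR_BGR2HSV)[:,:,1]
v,u=np.nonzero(m);print("mask bbox",u.min(),u.max(),v.min(),v.max())
h=m&(sat>90);v,u=np.nonzero(h);print(h.sum(),np.percentile(v,[0,5,50,95,100]))
H=np.array([at_z("top",p,36)[:2] for p in zip(u,v)],np.float32);(c,s,an)=cv2.minAreaRect(H);print("handle",c,s,an,H.mean(0))
pc=np.linalg.svd(H-H.mean(0))[2][0];print("yaw",np.degrees(np.arctan(pc[1]/pc[0])))
t=m&(sat<=90);v,u=np.nonzero(t)
T=np.array([at_z("top",p,24)[:2] for p in zip(u,v)]);print("metal bbox",T.min(0),T.max(0),len(T))
np.save("H.npy",H);np.save("T.npy",T)
bm=models.trace("top","board")[0]["region"]|m|models.trace("top","server")[0]["region"]
v,u=np.nonzero(bm);B=np.array([at_z("top",p,12)[:2] for p in zip(u,v)],np.float32);print("board",cv2.minAreaRect(B))
E
```

```text
mask bbox 316 331 168 223
205 [168.  180.4 207.  221.  223. ]
handle (682.883056640625, -157.91302490234375) (197.26121520996094, 44.843997955322266) 8.281041145324707 [ 645.4 -159.1]
yaw 1.5391043
metal bbox [ 694.1 -168.7] [ 776.7 -119. ] 78
board ((669.9925537109375, -217.3365478515625), (231.00938415527344, 253.01959228515625), 85.45631408691406)
```

View pics/c1.png

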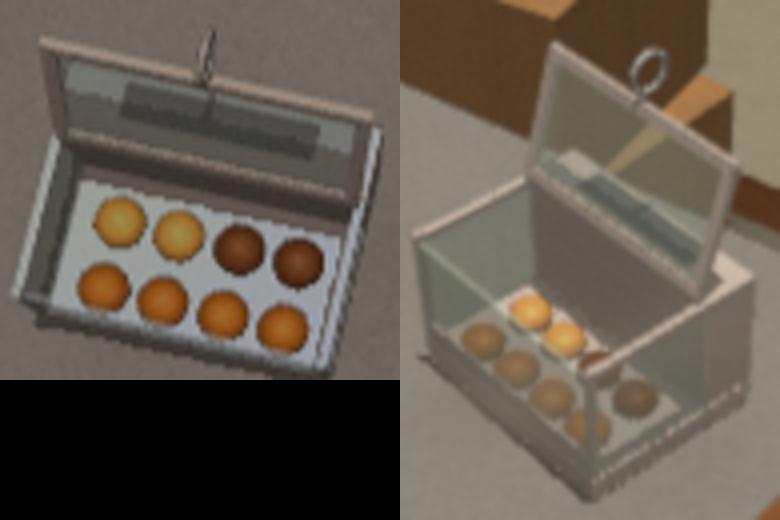

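The enlarged crops show the ring at about (206,57) in the top view and (651,72) in the side view, and the flap and case corners are clear. I'll fit the case pose to these points.

```bash
cat > fit.py <<'E'
from h import *
from scipy.optimize import least_squares
T=lambda x,y:(190+x/4-.375,130+y/4-.375); S=lambda x,y:(215+(x-400)/4-.375,110+y/4-.375)
obs=[("F",163,0,"top",T(206.5,57),3),("F",163,0,"side",S(651,72),3),
("F",135,125,"top",T(40,40),1),("F",135,-125,"top",T(373,115),1),("F",135,125,"side",S(555,45),1),("F",135,-125,"side",S(737,163),1),
("C",-35,130,"top",T(15,298),1),("C",-35,-130,"top",T(325,372),1),("C",-35,130,"side",S(416,235),1),("C",-35,-130,"side",S(590,374),1),
("F",0,0,"side",(267.8,168.5),.5),("F",0,0,"top",(243.6,171),.5)]
def pts(p,o):
    x,y,w,a=p;k,r,l=o[:3]
    q=(100-r*np.cos(a),l,170+r*np.sin(a)) if k=="F" else (r,l,165)
    c,s=np.cos(w),np.sin(w);return np.array([x+c*q[0]-s*q[1],y+s*q[0]+c*q[1],q[2]])
f=lambda p:np.concatenate([o[5]*(np.array(proj(o[3],pts(p,o)))-o[4]) for o in obs])
r=least_squares(f,[640,155,-.25,1.85],loss="soft_l1",x_scale=[100,100,1,1])
np.set_printoptions(precision=2,suppress=True)
print(r.x[:2],np.degrees(r.x[2]),r.x[3]);print((f(r.x).reshape(-1,2)/np.array([[o[5]] for o in obs])))
print("eye",pts(r.x,("F",163,0)),tri(S(651,72),T(206.5,57)))
np.save("case.npy",r.x)
# pole fit to the handle's side lines in the top picture
im=cv2.imread("pics/top0.png");print("pole")
for o in ((-60,0,36-12),(50,0,24),(130,45,12),(130,0,12)):
  for yw in (1.5,):
    w=np.radians(yw);print(o,proj("top",np.array([642+np.cos(w)*o[0]-np.sin(w)*o[1],-159+np.sin(w)*o[0]+np.cos(w)*o[1],12+o[2]])))
a=cv2.resize(im[155:235,300:375],None,fx=7,fy=7,interpolation=cv2.INTER_CUBIC);cv2.imwrite("pics/p0.png",a)
E
python3 fit.py
```

```text
[635.1  153.03] -12.345651171842684 1.8888650563787213
[[ 0.11 -0.02]
 [-0.11 -0.09]
 [ 0.21  0.13]
 [ 0.28  0.19]
 [-0.19 -0.52]
 [ 0.99  0.26]
 [-1.29 -0.27]
 [ 0.86 -0.53]
 [-1.18 -0.57]
 [ 0.01  0.69]
 [-0.58 -0.66]
 [-1.96  0.91]]
eye [782.59 120.75 324.82] (array([782.93, 120.9 , 324.15]), [np.float64(0.3058766132940633), np.float64(0.3058766132939762)])
pole
(-60, 0, 24) [np.float64(328.27193802917924), np.float64(223.41769080102358)]
(50, 0, 24) [np.float64(327.3460157233691), np.float64(192.0572058254345)]
(130, 45, 12) [np.float64(313.6229375650274), np.float64(170.47826454897142)]
(130, 0, 12) [np.float64(326.30641877358744), np.float64(170.28966207681484)]
```

View pics/p0.png

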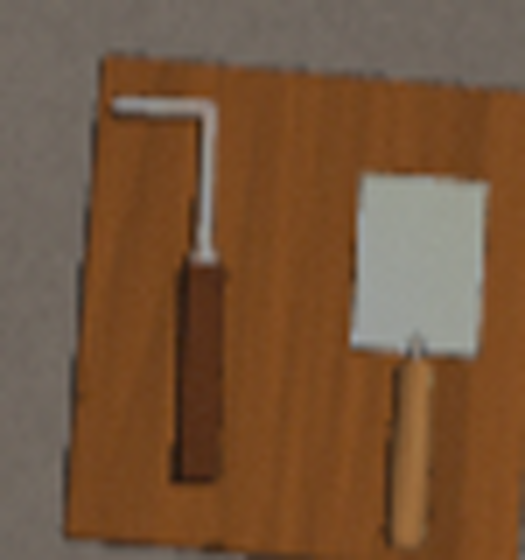

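The handle's top face runs from crop (204,262) to (198,480), with the elbow at (210,104) and the tip end at (114,104). Next I'll fit the pole pose and grasp it.

```bash
cat > pick.py <<'E'
from h import *
from scipy.optimize import least_squares
np.set_printoptions(precision=2,suppress=True)
P=lambda x,y:np.array((300+x/7-.43,155+y/7-.43))
obs=[((50,0,36),P(204,262)),((-60,0,36),P(198,480)),((130,0,24),P(209,105)),((130,45,24),P(114,104))]
def X(p,q):
    c,s=np.cos(p[2]),np.sin(p[2]);return np.array([p[0]+c*q[0]-s*q[1],p[1]+s*q[0]+c*q[1],q[2]])
f=lambda p:np.concatenate([np.array(proj("top",X(p,q)))-o for q,o in obs])
r=least_squares(f,[642,-159,0],x_scale=[100,100,1]);p=r.x;print(p[:2],np.degrees(p[2]),f(p).reshape(-1,2))
np.save("pole.npy",p)
g=X(p,(-5,0,0));yaw=np.degrees(p[2])
print(status.get_ee_rot(),ctrl.solve_ik([g[0],g[1],350],[180,0,yaw]))
ctrl.goto([g[0],g[1],350],[180,0,yaw]);fingers.grip(60)
print(status.get_t(),status.get_joint_pos(),status.get_ee_rot())
zt=12+12+155+1
ctrl.move_l([g[0],g[1],zt+40]);ctrl.move_l([g[0],g[1],zt],speed=60)
print(status.get_wrist_force())
print(fingers.grip(0,60),status.get_grip_width(),status.get_grip_force(),status.get_wrist_force())
ctrl.move_l([g[0],g[1],zt+60],speed=80);ctrl.move_l([g[0],g[1],470])
for c in("side","top"):
    im,d=cams.get_image(c);cv2.imwrite(f"pics/{c}1.png",im[:,:,::-1])
    for n in ("pole_pin","pole"):print(c,n,[(round(q["score"],2),np.round(q["point"],1)) for q in models.pinpoint(c,n)[:2]])
print(status.get_t(),status.get_tcp_pos(),status.get_grip_width())
E
python3 pick.py
```

```text
[ 643.3 -161. ] -1.784085580027122 [[ 0.02 -0.29]
 [ 0.   -0.1 ]
 [-0.46  0.39]
 [ 0.43  0.01]]
[-180.     -0.    165.92] [-20.25  19.1   90.26  -0.    70.64  71.54]
4.8083 [-20.23  19.1   90.26   0.    70.64  71.54] [-180.     -0.     -1.77]
[-5.49  1.76  8.39]
False 18.936191586166725 66.02941936114803 [-2.59  1.09 19.16]
side pole_pin [(0.74, array([340.8, 159.1]))]
side pole [(0.49, array([324.1, 188.7]))]
top pole_pin [(0.56, array([332. , 146.3]))]
top pole [(0.75, array([336.5, 197.5]))]
9.9667 [ 638.3  -160.86  469.5 ] 18.953050038568147
```

```bash
python3 - <<'E'
from h import *
print(tri((340.8,159.1),(332,146.3)))
a=cv2.imread("pics/top1.png")[125:215,300:375];b=cv2.imread("pics/side1.png")[130:220,295:370]
cv2.imwrite("pics/c2.png",cv2.resize(np.hstack([a,b]),None,fx=5,fy=5,interpolation=cv2.INTER_CUBIC))
E
```

```text
(array([ 782.7390286 , -139.74419573,  304.02023635]), [np.float64(1.9545427216239692), np.float64(1.9545427216239535)])
```

View pics/c2.png

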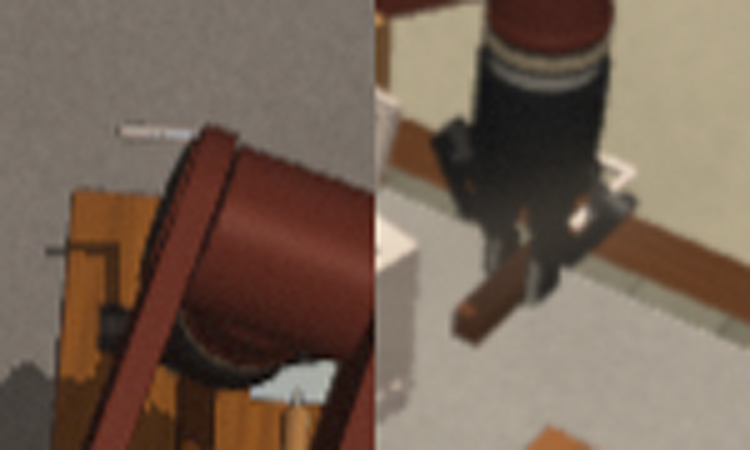

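```bash
python3 - <<'E'
from h import *
for z in (308,314,318):
    print(z,proj("side",np.array([773.2,-165,z])),proj("top",np.array([774.6,-120,z])))
print("obs (345.6,164.2) (323.4,150.6)")
for p,q in(((-60,-10,0),0),((-60,10,0),0)):
    print(p,proj("side",np.array([643.3-60,-159+p[1],302])))
E
```

```text
308 [np.float64(346.8790536251078), np.float64(162.30795060767124)] [np.float64(324.8338630145163), np.float64(149.02071548672973)]
314 [np.float64(347.0980276983029), np.float64(160.84875192611565)] [np.float64(325.05609013606204), np.float64(148.49062521656612)]
318 [np.float64(347.2447981614444), np.float64(159.87070341478943)] [np.float64(325.20541160943424), np.float64(148.13444069862547)]
obs (345.6,164.2) (323.4,150.6)
(-60, -10, 0) [np.float64(316.73707392702886), np.float64(196.7938661043584)]
(-60, 10, 0) [np.float64(311.0787525513877), np.float64(194.12427645629447)]
```

```bash
cat >> h.py <<'E'
CP=np.load("case.npy") if __import__("os").path.exists("case.npy") else None
W=CP[2];CX=np.array([np.cos(W),np.sin(W),0]);CY=np.array([-np.sin(W),np.cos(W),0]);CZ=np.array([0,0,1.])
YAW=np.degrees(W)
def eye(a,r=163): return np.array([CP[0],CP[1],170])+CX*(100-r*np.cos(a))+CZ*r*np.sin(a)
# OFF = pin - TCP in pole axes (x,y,z) for a level pole
OFF=np.load("off.npy") if __import__("os").path.exists("off.npy") else np.array([135,22.5,-156.])
def tcp_for(pin): return pin-(CX*OFF[0]+CY*OFF[1]+CZ*OFF[2])
E
python3 - <<'E'
from h import *
np.set_printoptions(precision=1,suppress=True)
pin=np.array([782.8,120.8,324.5])-CY*75+CZ*30
t=tcp_for(pin);print(t,pin);j=ctrl.solve_ik(list(t),[180,0,YAW]);print(j)
ctrl.goto([638,-160,510],[180,0,YAW]);ctrl.move_l(list(t))
ctrl.wait(.3)
print(status.get_tcp_pos(),status.get_ee_rot(),status.get_t(),status.get_grip_width())
ims=[]
for c,n in(("top",(100,220)),("side",(90,240))):
    im,d=cams.get_image(c);cv2.imwrite(f"pics/{c}2.png",im[:,:,::-1])
    print(c,[(round(q["score"],2),np.round(q["point"],1)) for q in models.pinpoint(c,"pole_pin")[:2]],[(round(q["score"],2),np.round(q["point"],1)) for q in models.pinpoint(c,"flap_eye")[:2]],"exp",proj(c,pin))
    u,v=map(int,proj(c,pin));ims.append(cv2.resize(im[v-40:v+60,u-50:u+30,::-1],None,fx=5,fy=5,interpolation=cv2.INTER_CUBIC));print("crop origin",u-50,v-40)
cv2.imwrite("pics/c3.png",np.hstack(ims))
E
```

```text
[630.1  54.4 510.5] [766.8  47.5 354.5]
[ -1.4   9.7  84.4  -0.   85.9 100.9]
[630.1  53.9 510.5] [180.    0.  -12.4] 12.15 18.8989028377593
top [(0.67, array([264.2, 144.7])), (0.5, array([243.4, 168.7]))] [(0.74, array([242. , 143.1]))] exp [np.float64(266.6156413754657), np.float64(146.845937161897)]
crop origin 216 106
side [(0.58, array([292.2, 131.7]))] [(0.67, array([275.3, 128.5]))] exp [np.float64(292.0584169657458), np.float64(129.40131549387306)]
crop origin 242 89
```

View pics/c3.png

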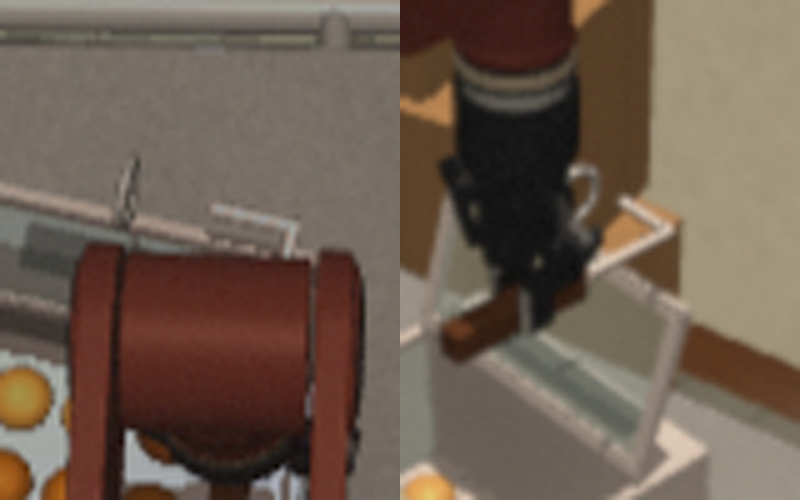

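The picture shows the hook free beside the ring. In the top crop the tip end is at (214,208) and the elbow at (293,228). In the side crop they are at (622,198) and (672,230). I'll triangulate to get the true offset in the grip.

```bash
python3 - <<'E'
from h import *
np.set_printoptions(precision=2,suppress=True)
T=lambda x,y:(216+x/5-.4,106+y/5-.4);S=lambda x,y:(242+(x-400)/5-.4,89+y/5-.4)
e,r1=tri(S(622,198),T(214,208));b,r2=tri(S(672,230),T(293,228));print(e,r1,b,r2,"len",np.linalg.norm(e-b),e-b)
print("yaw of tip",np.degrees(np.arctan2(-(e-b)[0],(e-b)[1])))
p=(e+b)/2;d=p-np.array([630.1,53.9,510.5]);print("pin",p,"off",d@CX,d@CY,d[2])
# handle rear end (side) : bottom/top corners
print("handle rear bottom exp side", [proj("side",np.array([630.1,53.9,510.5])+CX*x+CY*y+CZ*z) for x,y,z in((-55,-10,-168),(-55,10,-168),(-55,-10,-144))], "obs",S(455,362))
# ring again
print("eye",tri(S(583,192),T(127,190)))
E
```

```text
[766.08  71.14 350.56] [np.float64(0.6818688403777733), np.float64(0.6818688403775058)] [756.88  25.63 347.74] [np.float64(0.8825424207280587), np.float64(0.8825424207278528)] len 46.51551815631759 [ 9.2  45.51  2.82]
yaw of tip -11.422850756284278
pin [761.48  48.38 349.15] off 129.5225815521947 22.702913868991928 -161.3490197781715
handle rear bottom exp side [[np.float64(255.01223466841154), np.float64(160.218348404265)], [np.float64(250.98235007535592), np.float64(157.28432200951443)], [np.float64(254.6864706326139), np.float64(154.08191948948985)]] obs (252.6, 161.0)
eye (array([784.29, 120.26, 326.01]), [np.float64(1.911786288630552), np.float64(1.911786288630583)])
```

```bash
python3 - <<'E'
import numpy as np;np.save("off.npy",np.array([129.5,22.7,-161.3]))
from h import *
np.set_printoptions(precision=2,suppress=True)
fingers.grip(0,100)
E=np.array([783.2,120.7,324.8]);np.save("eye0.npy",E)
ctrl.move_l(list(tcp_for(E-CY*75+CZ*30)),speed=60)
ctrl.move_l(list(tcp_for(E-CY*75)),speed=60)
f0=np.array(status.get_wrist_force())
for s in (-45,-25,-12,1):
    ctrl.move_l(list(tcp_for(E+CY*s)),speed=50);print(s,np.array(status.get_wrist_force())-f0)
ims=[]
for c in("top","side"):
    im,d=cams.get_image(c)
    print(c,[(round(q["score"],2),np.round(q["point"],1)) for q in models.pinpoint(c,"flap_eye")[:2]],"exp",proj(c,E))
    u,v=map(int,proj(c,E));ims.append(cv2.resize(im[v-25:v+35,u-30:u+20,::-1],None,fx=8,fy=8,interpolation=cv2.INTER_CUBIC));print("crop origin",u-30,v-25)
cv2.imwrite("pics/c4.png",np.hstack(ims));print(status.get_t())
E
```

```text
-45 [-0.82  0.66  0.34]
-25 [1.54 0.79 0.1 ]
-12 [ 0.68  1.83 -0.29]
1 [ 0.7   0.78 -1.58]
top [(0.6, array([243.3, 143.7]))] exp [np.float64(241.38454107854855), np.float64(143.65356547570474)]
crop origin 211 118
side [(0.71, array([278.1, 127.3]))] exp [np.float64(277.37963202392535), np.float64(127.46458854159305)]
crop origin 247 102
15.9167
```

View pics/c4.png

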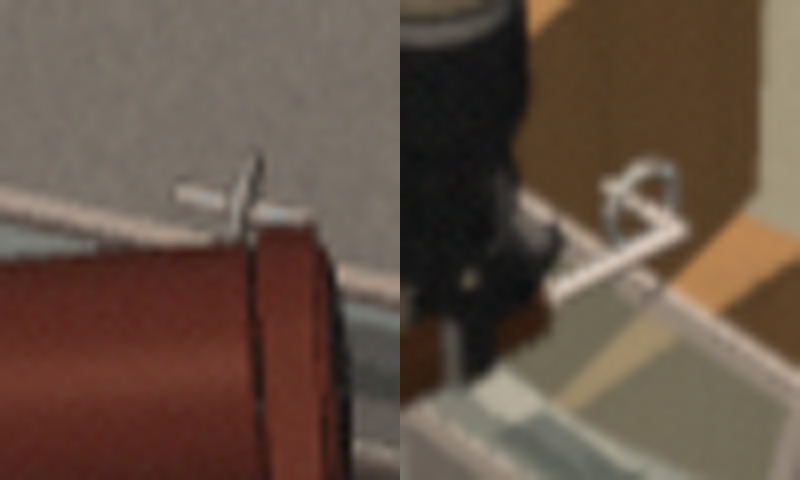

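Both views show the tip running through the ring, centred. In the side crop it goes from the elbow at (685,230) to the end at (610,188). Now I'll swing the flap down along the arc.

```bash
python3 - <<'E'
from h import *
np.set_printoptions(precision=1,suppress=True)
d=np.load("eye0.npy")-eye(1.885);print("d",d)
f0=np.array(status.get_wrist_force())
A=list(np.arange(1.85,1.3,-.09))+list(np.linspace(1.25,0.0,9))
for i,a in enumerate(A):
    r=163+min(5,2+i)
    k=min(1,a/1.885)
    ctrl.move_l(list(tcp_for(eye(a,r)+d*k+CZ*(2 if a<.01 else 0))),speed=25 if a>1.3 else 42)
    f=np.array(status.get_wrist_force())-f0;print(round(a,2),f@CX,f@CY,f[2],status.get_grip_width())
    if np.linalg.norm(f)>25: print("STOP");break
ctrl.wait(.3)
ims=[];P=eye(0)
for c in("top","side"):
    im,_=cams.get_image(c)
    print(c,[(round(q["score"],2),np.round(q["point"],1)) for q in models.pinpoint(c,"flap_eye")[:2]],"exp",proj(c,P))
    u,v=map(int,proj(c,P));ims.append(cv2.resize(im[v-50:v+50,u-40:u+40,::-1],None,fx=5,fy=5,interpolation=cv2.INTER_CUBIC))
cv2.imwrite("pics/c5.png",np.hstack(ims));print(status.get_t())
E
```

```text
d [ 1.2 -0.2 -0.2]
1.85 0.021496501726560105 0.5757993532991925 -0.20646730575304106 18.16622047683667
1.76 -0.974372615686851 -0.8954123890886126 0.15714808032925287 17.951641694224044
1.67 0.7964123654663438 0.6728628219621918 -1.052861420085394 18.403419294274865
1.58 0.006028173665797281 0.07549694599711033 -0.07914105166208518 18.067975205633335
1.49 -0.29196592533022026 0.32094854576101395 -1.022592454098329 18.19542103455921
1.4 -0.34707672319211214 -0.21842659696641947 0.25557057389166526 17.99657799714688
1.31 -0.45406315863042396 -0.11829834467562339 -1.2257434185918918 17.889939553595926
1.25 -0.9164250781103918 -0.6850368677527227 -1.4133110212438353 18.41494153499256
1.09 0.6939143006120594 -0.1975116905109377 -0.9181995728079365 18.08597564642751
0.94 0.3023065138594592 0.07937218544234659 -0.30448106838376543 17.96707727326309
0.78 -0.0073238645280126816 -0.2304622294283646 -1.6701270988449868 18.003259607245543
0.62 -0.34286110994554186 0.4576861033857566 -1.6547808364752115 17.93249857950262
0.47 -0.9845807221282826 -0.5367845267044129 -0.46648834714316145 18.076363707124482
0.31 -0.7543184894432816 -0.6668429799047775 -0.34522892363880986 18.34232250427318
0.16 -0.9203786542908365 -0.43744974341108644 -0.5233683002105646 18.19216463291775
0.0 -1.1399243523878357 0.2289611145484931 -1.0339015402238734 18.11370316319487
top [(0.77, array([228.3, 219.1]))] exp [np.float64(229.56756489513353), np.float64(221.37930922119787)]
side [(0.77, array([231.3, 189.7])), (0.54, array([346.5, 263.7]))] exp [np.float64(232.3955635891366), np.float64(187.42084924733447)]
27.8917
```

View pics/c5.png

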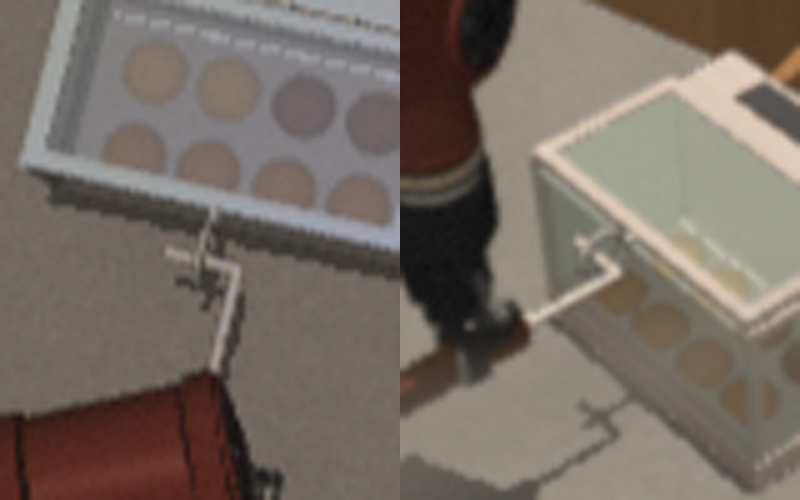

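The flap lies shut with the tip still in the ring. I'll settle the pin a little lower to be sure, then unhook, back away and carry the pole back.

```bash
python3 - <<'E'
from h import *
np.set_printoptions(precision=1,suppress=True)
f0=np.array(status.get_wrist_force())
P=eye(0,165)
for dz in (-3,-6):
    ctrl.move_l(list(tcp_for(P+CZ*dz)),speed=20);ctrl.wait(.3);print(dz,np.array(status.get_wrist_force())-f0)
ctrl.move_l(list(tcp_for(P+CZ*0)),speed=20);ctrl.wait(.2)
for s in(10,25,45,70):
    ctrl.move_l(list(tcp_for(P-CY*s)),speed=50);f=np.array(status.get_wrist_force())-f0;print(s,f)
    if np.linalg.norm(f)>15: raise SystemExit("stuck")
ctrl.move_l(list(tcp_for(P-CY*75-CX*60)))
ctrl.move_l(list(tcp_for(P-CY*75-CX*60+CZ*130)))
ctrl.goto([638.3,-160.9,330],[180,0,-1.78])
ims=[];Q=eye(0)
for c in("top","side"):
    im,_=cams.get_image(c);print(c,[np.round(q["point"],1) for q in models.pinpoint(c,"flap_eye")[:1]],proj(c,Q))
    u,v=map(int,np.mean([proj(c,Q),proj(c,np.array([700,-150,170.]))],0));ims.append(cv2.resize(im[v-75:v+75,u-65:u+65,::-1],None,fx=3,fy=3,interpolation=cv2.INTER_CUBIC))
cv2.imwrite("pics/c6.png",np.hstack(ims))
f0=np.array(status.get_wrist_force())
ctrl.move_l([638.3,-160.9,205],speed=80);f0=np.array(status.get_wrist_force())
for z in np.arange(200,181,-1.5):
    ctrl.move_l([638.3,-160.9,z],speed=25);f=np.array(status.get_wrist_force())-f0
    if f[2]>4: break
print("z",z,f,status.get_tcp_pos(),status.get_t())
E
```

```text
-3 [ 0.7 -0.4  0.5]
-6 [ 0.8 -0.8  0.5]
10 [-0.3 -1.1  0.2]
25 [ 0.6 -0.3  0.5]
45 [1.3 0.1 0.5]
70 [ 0.4 -0.9  0.5]
top [array([230.1, 217.7])] [np.float64(229.56756489513353), np.float64(221.37930922119787)]
side [array([233.4, 185.1])] [np.float64(232.3955635891366), np.float64(187.42084924733447)]
z 185.0 [-1.7  0.4  6.1] [ 638.5 -160.9  186.1] 39.7167
```

View pics/c6.png

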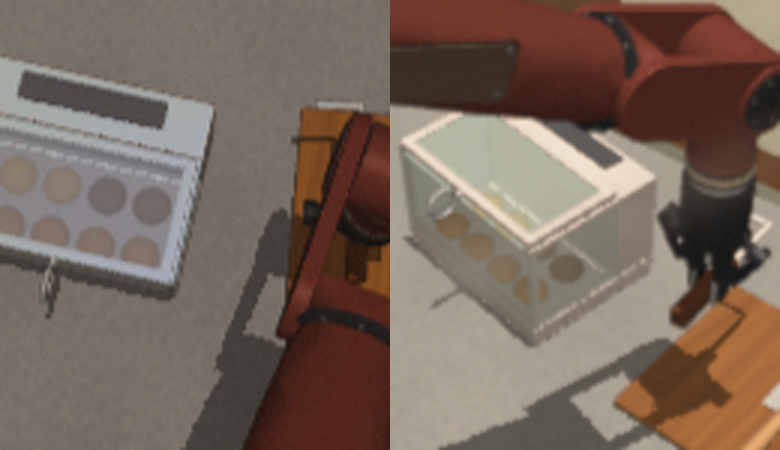

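The flap is shut with the ring free, and the pole has touched the board at the expected height. I'll release it and retreat.

```bash
python3 - <<'E'
from h import *
fingers.grip(55)
ctrl.move_l([638.5,-160.9,260],speed=60);ctrl.move_l([638.5,-160.9,380]);ctrl.goto([450,0,450],[180,0,0]);ctrl.wait(.5)
ims=[]
for c,C in(("top",np.array([680,-20,50.])),("side",np.array([680,-20,50.]))):
    im,_=cams.get_image(c);print(c,[(n,[np.round(q["point"],1) for q in models.pinpoint(c,n)[:1]]) for n in("pole","pole_pin","server","flap_eye")])
    u,v=map(int,proj(c,C));ims.append(cv2.resize(im[v-75:v+75,u-65:u+75,::-1],None,fx=2.8,fy=2.8,interpolation=cv2.INTER_CUBIC))
cv2.imwrite("pics/c7.png",np.hstack(ims));print(status.get_t(),status.get_wrist_force())
E
```

```text
top [('pole', [array([329. , 207.9])]), ('pole_pin', [array([321.3, 169.8])]), ('server', [array([360.1, 208.4])]), ('flap_eye', [array([229. , 218.9])])]
side [('pole', [array([315.9, 245.9])]), ('pole_pin', [array([331.2, 220.1])]), ('server', [array([345.3, 261.1])]), ('flap_eye', [])]
44.5167 [ 0.17641079  0.04240965 -0.20928374]
```

View pics/c7.png

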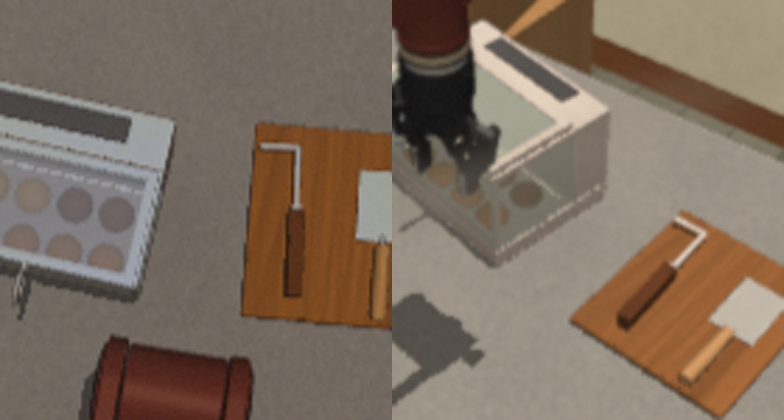

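The pole lies flat on the board (top crop handle at about (294,250)), the flap is shut and the server hasn't moved.

```bash
python3 -c "
from station import ctrl
print(ctrl.sign_off())"
```

```text
the job is handed in; nothing more can be done
None
```

The flap was let down slowly with the hook in the eye and is shut, the pole lies flat on the board and is let go, and the job was handed in at about 45 s; the sign-off gave no verdict.

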